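# Clear the pile and lay out the lantern bench

### The arm

A 6-joint arm with a two-finger parallel gripper is mounted at the origin on the work surface. World frame = base frame: x ahead of the robot, y to its left, z up, the work surface at z = 0. Lengths are in m, angles in rad, forces in N, time in s.
With the tool pointing down it reaches from about 0.325 to 0.9 m from the base axis. Payload 6.1 kg.
Tool frame: the origin (TCP) lies at the very end of the fingers, on their centre line; the grasp point (between the pads) lies 19 mm behind it; z points along the fingers, y is the line along which they close (so a half turn about z gives the same grasp; the last joint's range is limited). The gripper opens to 87 mm and grips with 3 to 60 N. Pads are 19 mm wide; open, the fingers measure 117 mm over their backs; the gripper's body (75 mm by 190 mm) begins 51 mm behind the grasp point.
Start: joints at [-1.422, 0.22, 1.526, -0, 1.395, -0.126], TCP at [0.17, -0.602, 0.223] pointing down, gripper open.
Joint ranges: [-2.98, 2.98], [-0.91, 2.08], [0.09, 2.57], [-1.24, 4.39], [0.2, 2.65], [-2.68, 2.68]. Speed limits (rad/s): [2.57, 2.57, 3.01, 3.14, 3.14, 3.14].

### API

Orientations are given as a 3x3 rotation matrix whose columns are the frame's x, y, z axes.
In Python, from station import env gives the robot as it stands. The module is installed in compiled form; this text tells all that it offers.
- The arm moves only by the shell command python3 -m handwheel 'ROWS' [FORCE]. ROWS is JSON, a list of rows, each a list of 7 numbers: the opening, from 0 (shut) to 1 (fully open), then the shift along the tool's x, y, z normalised to -1 to 1, where 1 is 0.12 m, then the turn, a rotation vector about the tool's x, y, z normalised to -1 to 1, where 1 is 180 degrees. A call has 1 to 8 rows; each row shifts and turns the commanded pose from where the row before left it, along the tool's axes as they then stand; what a row does not reach is not made up. A row lasts 1/8 s, in which the tool goes at most 62.5 mm and 10.7 degrees, less where a joint would pass 70% of its speed; a pose out of reach is approached as far as the arm can. A call with a number of a shift or a turn outside -1 to 1 is refused whole. A call with a gripper value outside its range is refused whole. The fingers move at their own pace and stop on an object; FORCE is the grip in N (left out, the last holds). Time passes only in rows, so rows that do not move let the fingers close. It gives the time, the measured TCP pose, the force, the opening and the grip force at its end, in the units of the state.
- env.read_state(): the state, without advancing time (a new reading comes with each control period).
- env.camera(name): name is "side" or "top" or "wrist"; returns a dict with "color" (420x560x3 uint8, red, green, blue), "vfov" (degrees; the focal length in pixels is half the picture's height over the tangent of half this angle, whatever the lens; pixels are square), "cx", "cy" (the principal point, pixels), "world_from_camera" (4x4, takes a point from camera to world coordinates); the wrist camera has in their place "tool_from_camera" (4x4, takes a point from camera to tool coordinates, whose origin is the TCP and whose axes are the flange's). Camera axes: x right, y down, z forward; pixel columns grow to the right and rows downward; lengths in m; the calibration is good to about 2 mm. A picture is of the moment at which its call begins: read the wrist's pose just before it. There is no depth.
- env.sign_off(): hands the job in; it is judged then, once.
Trained networks look in a picture, given as the dict that the camera call returned (one of the last four; its "shot" number tells which), for a name from the list of things; names that differ only in an ending like _2 or _b are one class to them, and where a whole thing is asked for, a point or a joint stands for the part that bears it (a point fixed in the world has none). Each returns a list of dicts, best first, with "confidence" (0 to 1); they miss things now and then, are a little off and sometimes report something else, mostly with a low value. They report only what shows in the picture. A call takes as long as a camera call. They do not tell look-alikes from the thing itself.
- env.outline_of(picture, thing): "region" (420x560 bool, what is visible of it) and "position" ([column, row] in pixels, amid what is visible of it).
The state is a dict: "t": time; "q": joint angles; "dq": joint speeds; "tau": joint torques, N m; "tool_pos": TCP position; "orientation": TCP orientation; "ft_force": force on the tool from outside, world axes, zero at the start; "moment": the same for the moment, N m; "gripper_width": finger opening in m; "grip_force": force on a finger pad.
Only numpy, scipy, OpenCV 4.12 (cv2) and the standard library are available. Lean on these libraries where they do the work, as an engineer would, in place of code of your own. Each camera call takes 0.05 s, during which the arm holds its last target. There are 200 camera calls.

### The job

The parts for the next lantern have been left piled up on the bench: take the pile apart from the top, one thing at a time, and set the brass finial upright on the middle of the iron anvil, the aluminium rivet canister upright on the middle of the round cork mat, the beech scribing block right way up on the middle of the square steel plate, and the pierced lantern door, same face up, flat on the middle of the plywood riveting board with its long side along the board's long side. Keep the finial and the canister upright all the way, and leave the finished lantern and the dish with the glass bead where they stand.

Things in the scene. Friction and masses are not known exactly. Their poses are not given: they have to be found in the camera images.
- finial: Brass lantern finial, on top of the pile, standing on the canister's lid: round foot 34 mm in diameter, coned in from 4 to 15 mm height, then a plain round stem 18 mm in diameter up to the total height of 40 mm (grip the stem, above 17 mm). 90 g; z up; origin at the centre of the underside, on its axis.
- canister: Screw-top aluminium canister of rivets with its lid closed: upright cylinder 42 mm in diameter (43 mm over the knurls of the lid), 40 mm high. It stands on the scribing block. About 220 g; z up; origin at the centre of the underside, on its axis.
- scribing_block: Worn beech scribing block 90 x 46 x 30 mm (its x, y, z), lying on the lantern door, roughly along it. About 100 g; z up; origin at the centre of the underside.
- lantern_door: Pierced brass lantern door, a flat grille 130 x 64 mm and 8 mm thick (its x, y, z), lying on the bench under the pile, whose weight it carries. It can be gripped by its two long edges, straight from above. About 200 g; z up; origin at the centre of the underside, so on the bench at the start.
- anvil: Small cast iron stake anvil, round: foot 84 mm in diameter, narrow waist, flat round head 60 mm in diameter whose top is 40 mm above the bench. Place of the finial. Fixed; its place on the bench changes from start to start; z up; origin at the centre of the underside, on its axis.
- cork_mat: Round cork mat 84 mm in diameter, 6 mm thick. Place of the canister. Fixed; its place on the bench changes from start to start; z up; origin at the centre of the underside.
- steel_plate: Square flat steel plate 110 x 110 x 12 mm, top 12 mm above the bench. Place of the scribing block, any way round. Fixed; its place on the bench changes from start to start; z up; origin at the centre of the underside.
- rivet_board: Plywood riveting board 170 x 100 x 10 mm (its x, y, z) with a dark steel strip across each short end, flat top 10 mm above the bench. Place of the lantern door: long side (x) along the board's long side (x), either end first. Fixed; its place on the bench changes from start to start; z up; origin at the centre of the underside.
- lantern: Finished brass lantern with amber glass, loose, about 112 mm across the eaves and 155 mm high, standing at the far left of the work. Bystander: leave it alone; z up; origin at the centre of the underside.
- bead_dish: Small blue dish 64 mm in diameter with a red glass droplet bead in it (bead fast to the dish), 37 mm high in all, loose, beyond the work. Bystander: leave it alone; z up; origin at the centre of the underside.
Mind the look-alikes: they are no part of the job. There is more than one size of the finial; the one meant has the size given above. Several things look just like the rivet_board: the one meant starts farthest from the robot's base.

How it is judged:
On the way, in this order (a step that is already met when the one before it is completed fails the run):
1. first the finial stands on the anvil (horizontal distance between finial and anvil below 0.012 m and z of finial in the frame of anvil between 0.036 and 0.044 m and angle between finial's own z axis and vertical below 0.1 rad), for 0.2 s.
2. then the canister stands on the cork mat (horizontal distance between canister and cork_mat below 0.015 m and z of canister in the frame of cork_mat between 0.002 and 0.01 m and angle between canister's own z axis and vertical below 0.1 rad), for 0.2 s.
3. then the scribing block lies on the steel plate (horizontal distance between scribing_block and steel_plate below 0.015 m and z of scribing_block in the frame of steel_plate between 0.008 and 0.016 m and angle between scribing_block's own z axis and vertical below 0.1 rad), for 0.2 s.
4. last the door lies on the riveting board (horizontal distance between lantern_door and rivet_board below 0.015 m and z of lantern_door in the frame of rivet_board between 0.006 and 0.014 m and angle between lantern_door's own z axis and vertical below 0.1 rad), for 0.2 s.
At the end, for the whole second after the job is handed in: Released, at rest and lying on its place (height within 4 mm, tilt under 0.1 rad): finial within 12 mm of the anvil's middle; canister, block and door within 15 mm of the middle of mat, plate and board; the door's long side within 0.2 rad of the board's (all of step 1 and all of step 2 and all of step 3 and all of step 4 and linear speed of each of finial, canister, scribing_block, lantern_door below 0.02 m/s and angular speed of each of finial, canister, scribing_block, lantern_door below 0.2 rad/s and angle between the x axis of lantern_door and the x axis of rivet_board, either way round below 0.2 rad); the robot touches nothing.
It fails at once if the canister or the finial is tipped over (more than 0.6 rad) (angle between any of canister, finial's own z axis and vertical above 0.6 rad).
It fails at once if the lantern or the bead dish is moved more than 20 mm (distance of any of lantern, bead_dish from where it was at the start of the episode above 0.02 m).
It also fails if it takes over 115 s, if anything falls off the work surface, if the arm or the gripper's body presses on something with over 40 N, if the wrist force passes 120 N, or if a joint passes its speed limit or range.

## Working session

There is one attempt and no reset: what is moved stays moved. The work goes in short steps, Python scripts to look and compute and a shell command to move; the robot and the scene stay as the last step left them, time stands still between calls to the robot, and variables do not carry over. Pictures are saved under pics/ and viewed, at most 17 in all, crops included, and the job is handed in when it is done.

```bash
mkdir -p pics; cat > h.py <<'E'
import numpy as np, cv2
from station import env
def save(p,n): cv2.imwrite(f'pics/{n}.png',cv2.cvtColor(p['color'],cv2.COLOR_RGB2BGR))
def cam(p):
    f=210/np.tan(np.radians(p['vfov'])/2)
    if 'world_from_camera' in p: T=np.array(p['world_from_camera'])
    else:
        s=env.read_state(); W=np.eye(4); W[:3,:3]=s['orientation']; W[:3,3]=s['tool_pos']; T=W@np.array(p['tool_from_camera'])
    return f,p['cx'],p['cy'],T
def ray(p,uv,z):
    f,cx,cy,T=cam(p); d=T[:3,:3]@np.array([(uv[0]-cx)/f,(uv[1]-cy)/f,1]); o=T[:3,3]
    return o+d*(z-o[2])/d[2]
def proj(p,X):
    f,cx,cy,T=cam(p); c=np.linalg.inv(T)@np.append(X,1); return np.array([cx+f*c[0]/c[2],cy+f*c[1]/c[2]])
E
python3 - <<'E'
from h import *
s=env.read_state();print(s)
for c in ['top','side']:
    p=env.camera(c);save(p,c+'0');print(c,p['vfov'],p['cx'],p['cy'],np.round(p['world_from_camera'],3))
    for n,z in dict(finial=.118,canister=.078,scribing_block=.038,lantern_door=.008,anvil=.04,cork_mat=.006,steel_plate=.012,rivet_board=.01,lantern=.08,bead_dish=.02).items():
        for r in env.outline_of(p,n): print(n,round(r['confidence'],2),np.round(r['position']),r['region'].sum(),np.round(ray(p,r['position'],z),3))
E
```

```text
{'t': 0.0, 'q': array([-1.42209311e+00,  2.21232816e-01,  1.52759838e+00, -1.59213164e-05,
        1.39470666e+00, -1.26093453e-01]), 'dq': array([-0.00067314,  0.00046809,  0.00124077,  0.0021211 ,  0.00068644,
        0.00122817]), 'tau': array([-1.12889098e-03, -4.94616687e+01, -3.87368739e+01,  6.98869047e-02,
        5.70454972e-02, -1.51177992e-04]), 'tool_pos': array([ 0.16949716, -0.60093482,  0.22143985]), 'orientation': array([[ 9.62479665e-01,  2.71353648e-01, -3.03694893e-04],
       [ 2.71353721e-01, -9.62477774e-01,  1.92141138e-03],
       [ 2.29082402e-04, -1.93172812e-03, -9.99998108e-01]]), 'ft_force': array([ 0.04578539, -1.05781734, -0.14613876]), 'moment': array([-0.01246819,  0.01506679, -0.10867881]), 'grip_force': 0.0, 'gripper_width': 0.08714770016393884}
top 50.37443699746751 279.2805550387419 215.15211320026702 [[-0.014 -0.993  0.121  0.397]
 [-1.     0.016  0.017  0.046]
 [-0.019 -0.121 -0.992  1.219]
 [ 0.     0.     0.     1.   ]]
finial 0.75 [343. 234.] 231 [ 0.481 -0.092  0.118]
finial 0.7 [302. 234.] 94 [0.483 0.01  0.118]
finial 0.64 [300. 284.] 241 
[... 1135 characters left out ...]
52  0.118]
canister 0.52 [253. 237.] 302 [ 0.481 -0.031  0.078]
scribing_block 0.6 [246. 252.] 729 [ 0.465 -0.027  0.038]
lantern_door 0.66 [247. 253.] 704 [0.47  0.012 0.008]
lantern_door 0.59 [248. 269.] 438 [ 0.468 -0.049  0.008]
anvil 0.76 [237. 196.] 577 [0.462 0.231 0.04 ]
cork_mat 0.82 [348. 306.] 938 [ 0.656 -0.195  0.006]
cork_mat 0.37 [256. 226.] 214 [0.501 0.132 0.006]
steel_plate 0.91 [252. 346.] 2815 [ 0.457 -0.286  0.012]
rivet_board 0.79 [173. 183.] 1155 [0.287 0.381 0.01 ]
rivet_board 0.63 [316. 218.] 1504 [0.657 0.142 0.01 ]
lantern 0.97 [296. 154.] 1910 [0.64  0.384 0.08 ]
lantern 0.52 [252. 226.] 226 [0.482 0.011 0.08 ]
bead_dish 0.55 [378. 250.] 382 [ 0.767 -0.031  0.02 ]
```

View pics/top0.png

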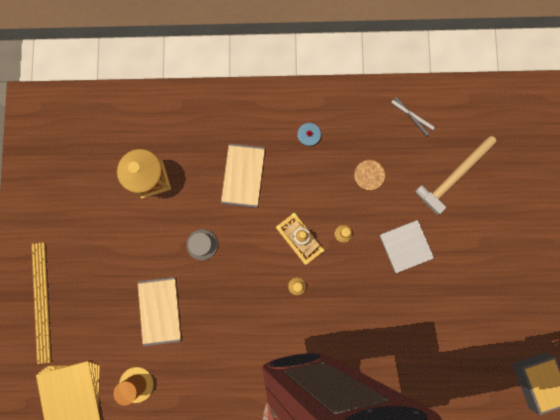

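View pics/side0.png

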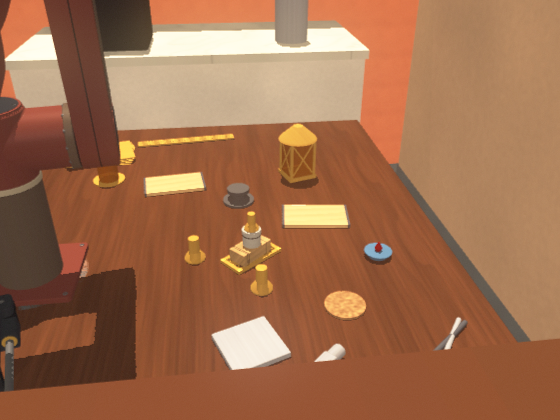

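Top view: the pile is at (301,238), with its finial at (302,234). Finial candidates are the pile top (302,234), (343,234) and (297,286); the last two stand on the bench, so I choose the pile top. Board candidates are (243,175) and (159,311); I choose (243,175), the farther from the base. Side view: the pile is at (252,240), with its finial at (252,222).

```bash
cat >> h.py <<'E'
def fit(p,reg,z):
    """min-area rect / centroid of region rectified to plane z (mm)"""
    n,l,st,c=cv2.connectedComponentsWithStats(reg.astype(np.uint8)); k=1+np.argmax(st[1:,4])
    cs,_=cv2.findContours((l==k).astype(np.uint8),cv2.RETR_EXTERNAL,cv2.CHAIN_APPROX_NONE)
    pts=np.array([ray(p,q[0],z)[:2]*1000 for q in max(cs,key=len)],np.float32)
    r=cv2.minAreaRect(pts); e,rad=cv2.minEnclosingCircle(pts); el=cv2.fitEllipse(pts)
    return 'rect',np.round(r[0]),np.round(r[1]),round(r[2],1),'ell',np.round(el[0]),np.round(el[1]),round(el[2])
E
python3 - <<'E'
from h import *
p=env.camera('top')
im=p['color'][200:300,250:380];cv2.imwrite('pics/ct.png',cv2.resize(im[:,:,::-1],None,fx=5,fy=5,interpolation=cv2.INTER_CUBIC))
for n,z in dict(finial=.118,canister=.078,scribing_block=.038,lantern_door=.008,anvil=.04,cork_mat=.006,steel_plate=.012,rivet_board=.01).items():
    for r in env.outline_of(p,n): print(n,round(r['confidence'],2),np.round(r['position']),*fit(p,r['region'],z))
p=env.camera('side')
im=p['color'][195:295,180:310];a=cv2.resize(im[:,:,::-1],None,fx=5,fy=5,interpolation=cv2.INTER_CUBIC);cv2.imwrite('pics/cs.png',a)
b=cv2.imread('pics/ct.png');cv2.imwrite('pics/c.png',cv2.resize(np.vstack([b,a]),None,fx=.6,fy=.6))
for n,z in dict(anvil=.04,cork_mat=.006,steel_plate=.012,rivet_board=.01,).items():
    for r in env.outline_of(p,n): print(n,round(r['confidence'],2),np.round(r['position']),*fit(p,r['region'],z))
E
```

```text
finial 0.78 [296. 286.] rect [356.  25.] [37. 41.] 89.0 ell [357.  25.] [38. 41.] 94
finial 0.74 [342. 233.] rect [483. -92.] [40. 40.] 43.6 ell [483. -92.] [39. 41.] 56
finial 0.65 [304. 234.] rect [479.   9.] [30. 30.] 88.9 ell [479.  10.] [30. 32.] 41
finial 0.37 [369. 175.] rect [ 630. -163.] [72. 69.] 88.9 ell [ 629. -163.] [71. 72.] 136
canister 0.58 [297. 238.] rect [470.  12.] [40. 20.] 73.1 ell [481.   8.] [36. 41.] 40
scribing_block 0.75 [310. 136.] rect [762. -17.] [57. 62.] 88.8 ell [763. -17.] [57. 61.] 74
scribing_block 0.57 [302. 243.] rect [460.  -7.] [37. 43.] 40.1 ell [456.  -7.] [33. 51.] 21
lantern_door 0.75 [292. 246.] rect [479.  12.] [130.  63.] 37.1 ell [482.  15.] [ 65. 141.] 124
anvil 0.69 [244. 174.] rect [650. 163.] [ 98. 164.] 82.6 ell [650. 162.] [108. 196.] 83
anvil 0.56 [202. 246.] rect [465. 272.] [80. 78.] 44.8 ell [465. 272.] [78. 80.] 171
cork_mat 0.65 [368. 174.] rect [ 651. -184.] [80. 76.] 88.9 ell [ 652. -183.] [78. 81.] 15
steel_plate 0.88 [406. 247.] rect [ 454. -274.] [112. 113.] 20.1 ell [ 454. -274.] [127. 129.] 166
rivet_board 0.96 [243. 
[... 203 characters left out ...]
. -184.] [83. 81.] 88.9 ell [ 653. -183.] [81. 83.] 58
anvil 0.66 [251. 240.] rect [483.  28.] [87. 44.] 86.1 ell [483.  30.] [45. 99.] 175
anvil 0.65 [237. 199.] rect [468. 231.] [131.  78.] 83.1 ell [465. 229.] [ 74. 135.] 179
cork_mat 0.55 [347. 309.] rect [ 652. -190.] [87. 81.] 78.3 ell [ 652. -189.] [82. 87.] 173
cork_mat 0.46 [253. 346.] rect [ 454. -277.] [113. 120.] 20.9 ell [ 456. -274.] [123. 135.] 71
steel_plate 0.57 [252. 344.] rect [ 454. -284.] [112. 117.] 20.3 ell [ 456. -280.] [123. 132.] 75
rivet_board 0.63 [173. 181.] rect [292. 379.] [173. 127.] 7.2 ell [293. 379.] [130. 220.] 99
rivet_board 0.62 [313. 214.] rect [656. 155.] [110. 170.] 83.0 ell [656. 156.] [121. 215.] 82
```

View pics/c.png

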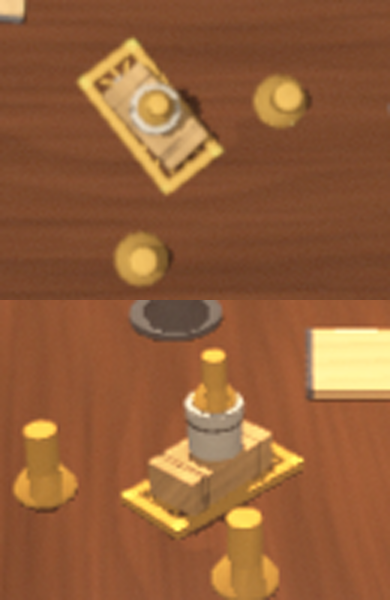

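Crop: the pile holds block, canister and a slim finial with its foot on the lid. The two bench finials are visibly larger (foot about 40 mm), so the pile-top one is confirmed. The pile's long axis is at about +37° and the far board's at about −6°. Moving above the pile.

```bash
python3 -m handwheel '[[1,0.24,-0.26,0,0,0,0],[1,0.24,-0.26,0,0,0,0],[1,0.24,-0.26,0,0,0,0],[1,0.24,-0.26,0,0,0,0],[1,0.24,-0.26,0,0,0,0],[1,0.24,-0.26,0,0,0,0],[1,0.24,-0.26,0,0,0,0],[1,0.24,-0.26,0,0,0,0]]' 20; python3 -m handwheel '[[1,0.24,-0.26,0,0,0,0],[1,0.24,-0.26,0,0,0,0],[1,0.24,-0.26,0,0,0,0],[1,0.24,-0.26,0,0,0,0],[1,0.24,-0.26,0,0,0,-0.03],[1,0.24,-0.26,0,0,0,-0.03],[1,0.24,-0.26,0,0,0,-0.03],[1,0,0,0,0,0,-0.03]]'
cat >> h.py <<'E'
def go(target,yaw=None):
    """print tool-axis shift (units of .12 m) from the measured pose, at present axes, and turn wanted afterwards"""
    s=env.read_state(); R=s['orientation']; ps=np.degrees(np.arctan2(R[1,0],R[0,0]))
    print('pos',np.round(s['tool_pos'],4),'yaw',round(ps,1),'shift',np.round(R.T@(np.array(target)-s['tool_pos'])/.12,3),'turnz',None if yaw is None else round(-(yaw-ps)/180,3),'t',round(s['t'],2),'F',np.round(s['ft_force'],1),'g',round(s['gripper_width'],4),round(s['grip_force'],1))
E
python3 - <<'E'
from h import *
go([.479,.0095,.2],37)
p=env.camera('wrist');save(p,'w1')
for n,z in dict(finial=.118,canister=.078,scribing_block=.038,lantern_door=.008).items():
    for r in env.outline_of(p,n): print(n,round(r['confidence'],2),np.round(r['position']),*fit(p,r['region'],z))
E
```

```text
t: 2.8
tool_pos: [0.3241, -0.2976, 0.2228]
orientation: [[0.963, 0.271, 0.001], [0.271, -0.963, -0.001], [0.0, 0.001, -1.0]]
ft_force: [0.2, -0.4, 0.4]
gripper_width: 0.0871
grip_force: 0.0
t: 3.8
tool_pos: [0.4478, -0.0267, 0.2227]
orientation: [[0.791, 0.612, 0.0], [0.612, -0.791, 0.001], [0.001, -0.0, -1.0]]
ft_force: [-0.2, 0.0, 0.2]
gripper_width: 0.0869
grip_force: 0.0
pos [ 0.4478 -0.0267  0.2227] yaw 37.8 shift [ 0.391 -0.079  0.189] turnz 0.004 t 3.8 F [-0.2  0.   0.2] g 0.0869 0.0
finial 0.95 [361. 196.] rect [498. -74.] [33. 39.] 19.7 ell [496. -74.] [31. 40.] 171
finial 0.76 [206. 226.] rect [396.  20.] [33. 42.] 64.9 ell [396.  19.] [31. 43.] 92
finial 0.65 [277. 148.] rect [484.   7.] [28. 29.] 11.6 ell [485.   6.] [27. 30.] 44
canister 0.6 [264. 136.] rect [481.   5.] [41. 40.] 6.7 ell [481.   5.] [41. 41.] 102
scribing_block 0.92 [274. 127.] rect [499.  22.] [37. 46.] 44.2 ell [499.  23.] [40. 51.] 46
lantern_door 0.85 [250. 128.] rect [479.   7.] [130.  65.] 36.9 ell [479.   6.] [ 68. 146.] 127
```

```bash
python3 -m handwheel '[[1,0.2,-0.02,0.1,0,0,0],[1,0.2,-0.02,0.1,0,0,0],[1,0,0,0,0,0,0]]'
python3 - <<'E'
from h import *
go([.48,.006,.2],37)
p=env.camera('wrist');save(p,'w2')
for n,z in dict(finial=.118,canister=.078,scribing_block=.038,lantern_door=.008).items():
    for r in env.outline_of(p,n): print(n,round(r['confidence'],2),np.round(r['position']),*fit(p,r['region'],z))
for z in (.078,.118): print(proj(p,[.481,.006,z]))
E
```

```text
t: 4.42
tool_pos: [0.4823, 0.0037, 0.1975]
orientation: [[0.796, 0.606, -0.002], [0.606, -0.796, 0.0], [-0.001, -0.002, -1.0]]
ft_force: [-0.3, 0.5, -0.6]
gripper_width: 0.0871
grip_force: 0.0
pos [0.4823 0.0037 0.1975] yaw 37.3 shift [-0.004 -0.027 -0.021] turnz 0.002 t 4.42 F [-0.3  0.5 -0.6] g 0.0871 0.0
finial 0.94 [216. 264.] rect [413.  22.] [41. 23.] 38.1 ell [415.  25.] [23. 42.] 121
finial 0.66 [365. 234.] rect [510. -58.] [32. 34.] 44.6 ell [509. -59.] [30. 36.] 10
finial 0.6 [282. 204.] rect [489.  12.] [30. 31.] 82.7 ell [489.  11.] [28. 32.] 125
canister 0.72 [280. 181.] rect [485.   9.] [43. 42.] 35.9 ell [483.   7.] [39. 47.] 126
canister 0.3 [54. 37.] rect [478. 231.] [59. 80.] 37.4 ell [481. 232.] [60. 82.] 26
scribing_block 0.69 [276. 173.] rect [500.  26.] [40. 48.] 48.5 ell [500.  26.] [43. 51.] 57
scribing_block 0.19 [237.  13.] rect [582. 130.] [40. 80.] 37.4 ell [587. 133.] [40. 77.] 36
lantern_door 0.57 [273. 148.] rect [480.   9.] [131.  64.] 37.3 ell [478.   7.] [ 69. 143.] 128
[278.58010439 204.07233417]
[278.08259276 217.56904675]
```

View pics/w2.png

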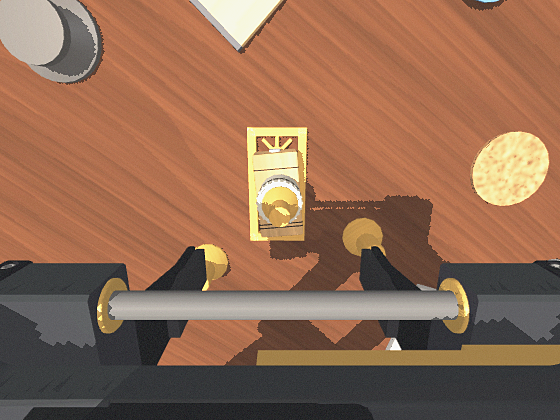

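The wrist view shows the pile at (277,190), with the stem top near (281,215) within 2–3 mm of the prediction; the larger finials are at (213,265) and (362,236). Descending and gripping the stem.

```bash
python3 -m handwheel '[[1,0.02,-0.03,0.2,0,0,0],[1,0,0,0.25,0,0,0],[1,0,0,0.25,0,0,0],[1,0,0,0.13,0,0,0],[1,0,0,0,0,0,0]]' 20; python3 -m handwheel '[[0,0,0,0,0,0,0],[0,0,0,0,0,0,0],[0,0,0,0,0,0,0],[0,0,0,0,0,0,0],[0,0,0,0,0,0,0],[0,0,0,0,0,0,0]]' 20
```

```text
t: 5.3
tool_pos: [0.4815, 0.0078, 0.0984]
orientation: [[0.795, 0.606, -0.002], [0.606, -0.795, 0.0], [-0.001, -0.001, -1.0]]
ft_force: [-0.4, -0.9, -0.4]
gripper_width: 0.0871
grip_force: 0.0
t: 6.05
tool_pos: [0.4823, 0.008, 0.0989]
orientation: [[0.795, 0.607, -0.0], [0.607, -0.795, 0.0], [-0.0, -0.0, -1.0]]
ft_force: [-0.7, -0.2, -1.2]
gripper_width: 0.0351
grip_force: 0.0
```

```bash
python3 -m handwheel '[[0,0,0,0,0,0,0],[0,0,0,0,0,0,0],[0,0,0,0,0,0,0],[0,0,0,0,0,0,0],[0,0,0,0,0,0,0]]' 20; python3 - <<'E'
from h import *
p=env.camera('top')
for r in env.outline_of(p,'anvil'):
    for z in(0,.04): print(round(r['confidence'],2),np.round(r['position']),*fit(p,r['region'],z))
p=env.camera('side');im=p['color'][170:290,160:320];cv2.imwrite('pics/s2.png',cv2.resize(im[:,:,::-1],None,fx=4,fy=4,interpolation=cv2.INTER_CUBIC))
E
```

```text
t: 6.68
tool_pos: [0.4822, 0.008, 0.0989]
orientation: [[0.795, 0.607, -0.0], [0.607, -0.795, 0.0], [-0.0, -0.0, -1.0]]
ft_force: [0.1, -1.1, -1.3]
gripper_width: 0.0171
grip_force: 20.0
0.64 [203. 242.] rect [467. 281.] [85. 82.] 89.2 ell [467. 281.] [83. 85.] 2
0.64 [203. 242.] rect [465. 273.] [83. 79.] 89.2 ell [465. 273.] [80. 82.] 2
```

View pics/s2.png

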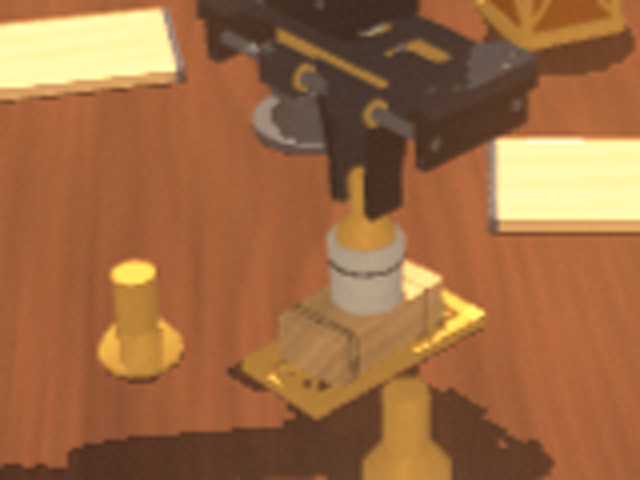

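The side crop shows the fingers on the stem at (375,190) with the stack undisturbed. Lifting and carrying to the anvil.

```bash
python3 -m handwheel '[[0,0,0,-0.15,0,0,0],[0,0,0,-0.2,0,0,0],[0,0.13,-0.2,0,0,0,0],[0,0.16,-0.24,0,0,0,0],[0,0.16,-0.24,0,0,0,0],[0,0.16,-0.24,0,0,0,0],[0,0.16,-0.24,0,0,0,0],[0,0,0,0,0,0,0]]' 20; python3 - <<'E'
from h import *
go([.467,.281,.07])
p=env.camera('wrist');save(p,'w3')
for r in env.outline_of(p,'anvil'):
    for z in(0,.04): print(round(r['confidence'],2),np.round(r['position']),*fit(p,r['region'],z))
p=env.camera('top')
for r in env.outline_of(p,'canister'): print(round(r['confidence'],2),np.round(r['position']),*fit(p,r['region'],.078))
for r in env.outline_of(p,'lantern_door'): print(round(r['confidence'],2),np.round(r['position']),*fit(p,r['region'],.008))
E
```

```text
t: 7.82
tool_pos: [0.4708, 0.1765, 0.1408]
orientation: [[0.793, 0.609, -0.0], [0.609, -0.793, 0.0], [-0.0, -0.001, -1.0]]
ft_force: [0.3, -0.9, -1.0]
gripper_width: 0.0175
grip_force: 20.0
pos [0.4708 0.1765 0.1408] yaw 37.5 shift [ 0.505 -0.71   0.591] turnz None t 7.83 F [ 0.3 -0.9 -1. ] g 0.0175 20.0
0.85 [193. 134.] rect [466. 276.] [86. 85.] 4.7 ell [466. 276.] [84. 87.] 59
0.85 [193. 134.] rect [475. 269.] [75. 74.] 4.7 ell [475. 269.] [73. 76.] 59
0.49 [301. 238.] rect [480.  11.] [41. 38.] 89.1 ell [480.  11.] [39. 41.] 141
0.63 [294. 248.] rect [479.  12.] [131.  67.] 37.9 ell [480.  10.] [ 73. 142.] 129
```

View pics/w3.png

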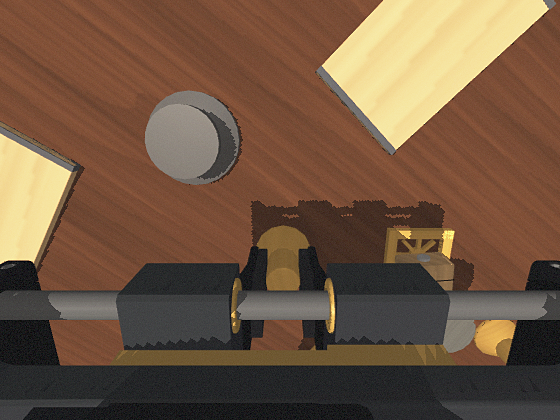

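The wrist view shows the finial hanging straight at (285,250) and the anvil's head at (182,140).

```bash
python3 - <<'E'
from h import *
p=env.camera('wrist'); print(ray(p,(182,140),.04))
E
python3 -m handwheel '[[0,0.16,-0.23,0,0,0,0],[0,0.16,-0.23,0,0,0,0],[0,0.16,-0.23,0,0,0,0],[0,0,0,0.2,0,0,0],[0,0,0,0.2,0,0,0],[0,0,0,0.12,0,0,0],[0,0,0,0,0,0,0]]' 20; python3 - <<'E'
from h import *
go([.466,.278,.0612])
p=env.camera('side');im=p['color'][120:240,160:320];cv2.imwrite('pics/s3.png',cv2.resize(im[:,:,::-1],None,fx=4,fy=4,interpolation=cv2.INTER_CUBIC))
E
```

```text
[0.47011427 0.27453696 0.04      ]
t: 9.0
tool_pos: [0.4661, 0.2746, 0.0774]
orientation: [[0.796, 0.606, -0.002], [0.606, -0.796, -0.001], [-0.003, -0.001, -1.0]]
ft_force: [0.6, 0.5, -0.9]
gripper_width: 0.0173
grip_force: 20.0
pos [0.4661 0.2746 0.0774] yaw 37.3 shift [ 0.017 -0.023  0.135] turnz None t 9.0 F [ 0.6  0.5 -0.9] g 0.0173 20.0
```

View pics/s3.png

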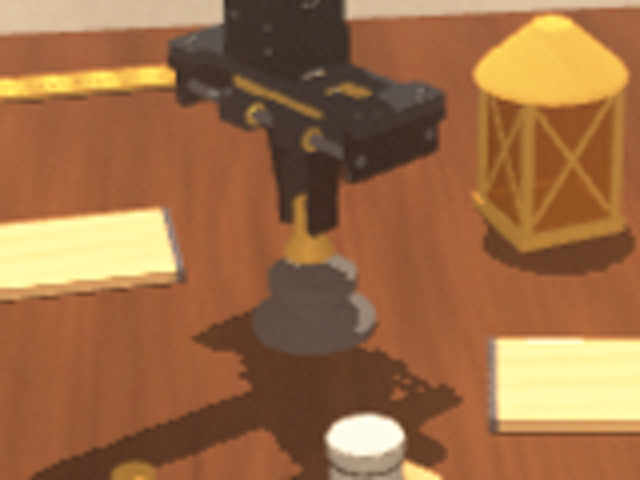

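The side crop shows the finial hanging just above the middle of the anvil's head (310,265). Setting it down.

```bash
python3 -m handwheel '[[0,0.02,-0.01,0.06,0,0,0],[0,0,0,0.05,0,0,0],[0,0,0,0.015,0,0,0],[0,0,0,0,0,0,0]]' 20
```

```text
t: 9.55
tool_pos: [0.4679, 0.2778, 0.0634]
orientation: [[0.795, 0.607, -0.0], [0.607, -0.795, -0.0], [-0.0, -0.0, -1.0]]
ft_force: [0.1, -0.3, -0.8]
gripper_width: 0.0171
grip_force: 20.0
```

```bash
python3 -m handwheel '[[0,0,0,0.01,0,0,0],[0,0,0,0.005,0,0,0],[0,0,0,0,0,0,0]]' 20
```

```text
t: 9.93
tool_pos: [0.4681, 0.2779, 0.0618]
orientation: [[0.795, 0.607, 0.0], [0.607, -0.795, 0.0], [0.0, -0.0, -1.0]]
ft_force: [0.8, -0.7, -0.5]
gripper_width: 0.0175
grip_force: 20.0
```

```bash
python3 -m handwheel '[[0,0,0,0.01,0,0,0],[0,0,0,0,0,0,0],[0,0,0,0,0,0,0]]' 20; python3 -m handwheel '[[0.12,0,0,0,0,0,0],[0.25,0,0,0,0,0,0],[0.35,0,0,0,0,0,0],[0.45,0,0,0,0,0,0],[0.6,0,0,0,0,0,0],[0.6,0,0,0,0,0,0],[0.6,0,0,0,0,0,0]]' 20
```

```text
t: 10.3
tool_pos: [0.4683, 0.2779, 0.0609]
orientation: [[0.795, 0.607, 0.0], [0.607, -0.795, 0.0], [0.0, 0.0, -1.0]]
ft_force: [-0.4, -0.7, 2.7]
gripper_width: 0.0173
grip_force: 20.0
t: 11.18
tool_pos: [0.4681, 0.2778, 0.0605]
orientation: [[0.795, 0.607, 0.0], [0.607, -0.795, 0.0], [0.0, 0.0, -1.0]]
ft_force: [-0.2, 0.4, 0.4]
gripper_width: 0.0514
grip_force: 0.0
```

```bash
python3 -m handwheel '[[0.7,0,0,-0.2,0,0,0],[1,0,0,-0.25,0,0,0],[1,0,0,-0.2,0,0,0],[1,-0.15,0.22,0,0,0,0],[1,-0.16,0.24,0,0,0,0],[1,-0.16,0.24,0,0,0,0],[1,0,0,0,0,0,0]]' 20; python3 - <<'E'
from h import *
go([.482,.008,.1])
p=env.camera('wrist');im=p['color'][60:240,100:340];cv2.imwrite('pics/w4.png',cv2.resize(im[:,:,::-1],None,fx=2.5,fy=2.5))
for r in env.outline_of(p,'anvil'):
    for z in(0,): print(round(r['confidence'],2),np.round(r['position']),*fit(p,r['region'],z))
for r in env.outline_of(p,'finial'):
    print(round(r['confidence'],2),np.round(r['position']),*fit(p,r['region'],.04))
for r in env.outline_of(p,'canister'): print(round(r['confidence'],2),np.round(r['position']),*fit(p,r['region'],.078))
for z in (.04,.08): print(proj(p,[.468,.278,z]))
E
```

```text
t: 12.05
tool_pos: [0.4744, 0.1752, 0.1386]
orientation: [[0.797, 0.604, 0.0], [0.604, -0.797, -0.0], [-0.0, 0.0, -1.0]]
ft_force: [-0.8, -0.3, -0.2]
gripper_width: 0.0872
grip_force: 0.0
pos [0.4744 0.1752 0.1386] yaw 37.2 shift [-0.791  1.148  0.322] turnz None t 12.05 F [-0.8 -0.3 -0.2] g 0.0872 0.0
0.76 [195. 133.] rect [465. 280.] [86. 86.] 12.0 ell [465. 280.] [84. 88.] 55
0.51 [329. 350.] rect [390.  59.] [ 6. 24.] 37.3 ell [391.  58.] [ 6. 24.] 37
0.51 [412. 242.] rect [521.  63.] [31. 61.] 37.4 ell [522.  67.] [30. 69.] 37
[178.50678042 145.23446067]
[160.25046577 150.72964109]
```

View pics/w4.png

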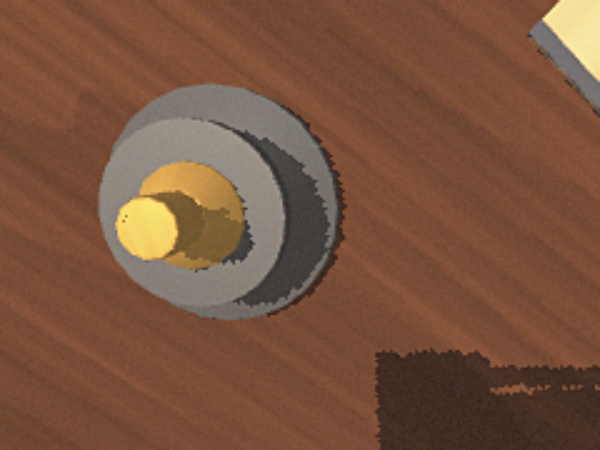

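The finial stands near the middle of the anvil: foot (192,216) against head (192,212) in the crop. Next the canister.

```bash
python3 -m handwheel '[[1,-0.157,0.228,0,0,0,0],[1,-0.157,0.228,0,0,0,0],[1,-0.157,0.228,0,0,0,0],[1,-0.157,0.228,0,0,0,0],[1,-0.157,0.228,0,0,0,0],[1,0,0,0,0,0,0]]' 20; python3 - <<'E'
from h import *
go([.482,.009,.046])
p=env.camera('wrist');save(p,'w5')
for n,z in dict(canister=.078,scribing_block=.038,lantern_door=.008,cork_mat=.006).items():
  for r in env.outline_of(p,n): print(n,round(r['confidence'],2),np.round(r['position']),*fit(p,r['region'],z))
print(proj(p,[.482,.009,.078]))
E
```

```text
t: 13.0
tool_pos: [0.4826, 0.0102, 0.1386]
orientation: [[0.796, 0.605, 0.0], [0.605, -0.796, -0.0], [0.0, 0.0, -1.0]]
ft_force: [-0.3, 0.6, -0.6]
gripper_width: 0.0869
grip_force: 0.0
pos [0.4826 0.0102 0.1386] yaw 37.2 shift [-0.01   0.005  0.772] turnz None t 13.0 F [-0.3  0.6 -0.6] g 0.0869 0.0
canister 0.87 [285. 219.] rect [485.  12.] [49. 42.] 37.4 ell [485.  12.] [41. 50.] 127
scribing_block 0.57 [282. 187.] rect [498.  27.] [45. 46.] 45.2 ell [499.  29.] [47. 51.] 75
scribing_block 0.26 [285. 221.] rect [474.   4.] [58. 49.] 37.4 ell [473.   3.] [49. 59.] 130
lantern_door 0.83 [272. 160.] rect [479.  12.] [130.  64.] 37.5 ell [478.  13.] [ 67. 140.] 126
cork_mat 0.78 [533. 186.] rect [ 636. -169.] [84. 48.] 51.8 ell [ 640. -171.] [51. 89.] 143
[285.53176332 229.75713948]
```

View pics/w5.png

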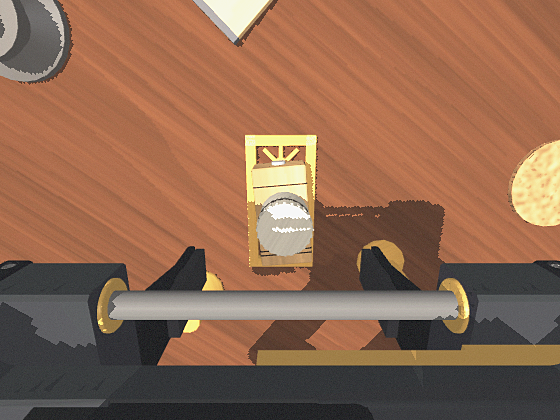

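The canister lid is at (285,229), right where predicted. Descending and gripping.

```bash
python3 -m handwheel '[[1,-0.01,0,0.2,0,0,0],[1,0,0,0.25,0,0,0],[1,0,0,0.2,0,0,0],[1,0,0,0.12,0,0,0],[0,0,0,0,0,0,0],[0,0,0,0,0,0,0],[0,0,0,0,0,0,0],[0,0,0,0,0,0,0]]' 25;python3 -m handwheel '[[0,0,0,0,0,0,0],[0,0,0,0,0,0,0],[0,0,0,0,0,0,0]]' 25; python3 - <<'E'
from h import *
p=env.camera('top')
for r in env.outline_of(p,'cork_mat'): print(round(r['confidence'],2),np.round(r['position']),*fit(p,r['region'],.006))
E
```

```text
t: 14.25
tool_pos: [0.4819, 0.0101, 0.0469]
orientation: [[0.795, 0.607, 0.001], [0.607, -0.795, -0.0], [0.001, 0.001, -1.0]]
ft_force: [0.7, -0.3, -0.6]
gripper_width: 0.0551
grip_force: 0.0
t: 14.62
tool_pos: [0.4817, 0.01, 0.0465]
orientation: [[0.795, 0.607, 0.001], [0.607, -0.795, -0.0], [0.0, 0.001, -1.0]]
ft_force: [0.1, -0.9, 1.9]
gripper_width: 0.0416
grip_force: 25.0
0.57 [369. 174.] rect [ 653. -183.] [83. 79.] 88.9 ell [ 653. -183.] [79. 82.] 36
```

```bash
python3 -m handwheel '[[0,0,0,-0.1,0,0,0],[0,0,0,-0.2,0,0,0],[0,0,0,-0.15,0,0,0],[0,0.015,0.15,0,0,0,0],[0,0.015,0.22,0,0,0,0],[0,0.015,0.22,0,0,0,0],[0,0.015,0.22,0,0,0,0],[0,0.015,0.22,0,0,0,0]]' 25;python3 -m handwheel '[[0,0.015,0.22,0,0,0,0],[0,0.015,0.22,0,0,0,0],[0,0.015,0.2,0,0,0,0],[0,0,0,0,0,0,0]]' 25; python3 - <<'E'
from h import *
go([.653,-.185,.014])
p=env.camera('wrist');save(p,'w6')
for r in env.outline_of(p,'cork_mat'): print(round(r['confidence'],2),np.round(r['position']),*fit(p,r['region'],.006))
E
```

```text
t: 15.72
tool_pos: [0.5637, -0.0839, 0.0988]
orientation: [[0.795, 0.606, -0.002], [0.606, -0.795, 0.0], [-0.001, -0.001, -1.0]]
ft_force: [0.5, 0.1, -1.3]
gripper_width: 0.0414
grip_force: 25.0
t: 16.23
tool_pos: [0.6147, -0.1422, 0.0988]
orientation: [[0.796, 0.605, -0.001], [0.605, -0.796, 0.0], [-0.001, -0.001, -1.0]]
ft_force: [-0.5, -1.0, -2.3]
gripper_width: 0.0413
grip_force: 25.0
pos [ 0.6147 -0.1422  0.0988] yaw 37.2 shift [0.039 0.478 0.706] turnz None t 16.23 F [-0.5 -1.  -2.3] g 0.0413 25.0
0.74 [348. 206.] rect [ 652. -183.] [82. 82.] 37.4 ell [ 652. -183.] [80. 83.] 2
```

View pics/w6.png

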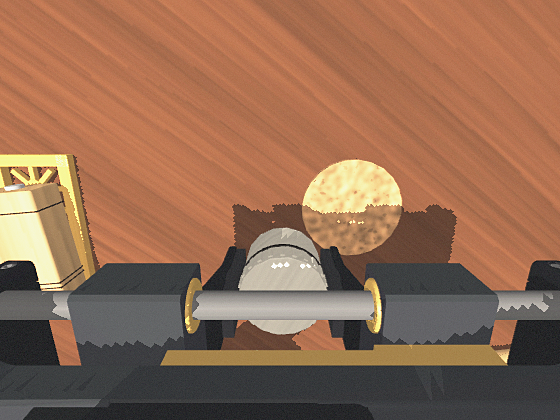

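The canister hangs level at (285,275); the mat at (352,206) measures (0.652,−0.183).

```bash
python3 -m handwheel '[[0,0.02,0.23,0,0,0,0],[0,0.02,0.23,0,0,0,0],[0,0,0,0.2,0,0,0],[0,0,0,0.25,0,0,0],[0,0,0,0.15,0,0,0],[0,0,0,0.06,0,0,0],[0,0,0,0,0,0,0]]' 25
```

```text
t: 17.2
tool_pos: [0.6515, -0.1811, 0.0209]
orientation: [[0.795, 0.607, -0.0], [0.607, -0.795, 0.0], [-0.0, -0.0, -1.0]]
ft_force: [-0.9, -0.4, -1.8]
gripper_width: 0.0413
grip_force: 25.0
```

```bash
python3 -m handwheel '[[0,0,0.015,0.03,0,0,0],[0,0,0,0.015,0,0,0],[0,0,0,0,0,0,0],[0,0,0,0,0,0,0]]' 25
```

```text
t: 17.7
tool_pos: [0.6529, -0.1828, 0.0158]
orientation: [[0.795, 0.607, 0.0], [0.607, -0.795, -0.0], [0.0, 0.0, -1.0]]
ft_force: [-0.7, -0.4, -1.7]
gripper_width: 0.0413
grip_force: 25.0
```

```bash
python3 -m handwheel '[[0,0,0,0.01,0,0,0],[0,0,0,0,0,0,0],[0,0,0,0,0,0,0]]' 25
```

```text
t: 18.08
tool_pos: [0.6529, -0.1828, 0.0145]
orientation: [[0.795, 0.607, 0.0], [0.607, -0.795, -0.0], [0.0, 0.0, -1.0]]
ft_force: [-0.1, -0.5, 0.2]
gripper_width: 0.0418
grip_force: 25.0
```

```bash
python3 -m handwheel '[[0.55,0,0,0.003,0,0,0],[0.7,0,0,0,0,0,0],[0.9,0,0,0,0,0,0],[1,0,0,0,0,0,0],[1,0,0,0,0,0,0],[1,0,0,-0.25,0,0,0],[1,0,0,-0.3,0,0,0],[1,0,0,-0.35,0,0,0]]' 25;python3 -m handwheel '[[1,0,-0.2,0,0,0,0],[1,-0.02,-0.22,0,0,0,0],[1,-0.02,-0.22,0,0,0,0],[1,-0.02,-0.22,0,0,0,0],[1,-0.02,-0.22,0,0,0,0],[1,-0.02,-0.22,0,0,0,0],[1,-0.1,-0.22,0,0,0,0],[1,-0.1,-0.22,0,0,0,0]]' 25;python3 -m handwheel '[[1,-0.1,-0.22,0,0,0,0],[1,-0.1,-0.18,0,0,0,0],[1,0,0,0,0,0,0]]' 25; python3 - <<'E'
from h import *
go([.48,.012,.014])
p=env.camera('wrist');save(p,'w7')
for n,z in dict(scribing_block=.038,lantern_door=.008).items():
  for r in env.outline_of(p,n): print(n,round(r['confidence'],2),np.round(r['position']),*fit(p,r['region'],z))
p=env.camera('top')
for n,z in dict(scribing_block=.038,lantern_door=.008,canister=.046,cork_mat=.006,steel_plate=.012).items():
  for r in env.outline_of(p,n): print(n,round(r['confidence'],2),np.round(r['position']),*fit(p,r['region'],z))
E
```

```text
t: 19.08
tool_pos: [0.6521, -0.1825, 0.1222]
orientation: [[0.795, 0.607, -0.002], [0.607, -0.795, 0.001], [-0.001, -0.001, -1.0]]
ft_force: [0.6, -0.9, 0.5]
gripper_width: 0.0871
grip_force: 0.0
t: 20.08
tool_pos: [0.4967, -0.0381, 0.1221]
orientation: [[0.795, 0.607, 0.0], [0.607, -0.795, -0.0], [0.0, 0.0, -1.0]]
ft_force: [-0.7, -0.1, 0.8]
gripper_width: 0.087
grip_force: 0.0
t: 20.45
tool_pos: [0.4483, -0.0144, 0.1219]
orientation: [[0.795, 0.607, -0.0], [0.607, -0.795, 0.0], [-0.0, -0.0, -1.0]]
ft_force: [-0.1, -0.6, -0.3]
gripper_width: 0.0869
grip_force: 0.0
pos [ 0.4483 -0.0144  0.1219] yaw 37.4 shift [ 0.344 -0.015  0.899] turnz None t 20.45 F [-0.1 -0.6 -0.3] g 0.0869 0.0
scribing_block 0.64 [284. 168.] rect [481.   7.] [91. 46.] 42.1 ell [480.   6.] [ 51. 109.] 132
lantern_door 0.75 [273. 106.] rect [482.   9.] [129.  65.] 37.4 ell [481.   9.] [ 68. 147.] 128
lantern_door 0.3 [288. 169.] rect [477.   3.] [103.  52.] 41.6 ell [477.   3.] [ 57. 123.] 132
scribing_block 0.72 [367. 173.] rect [ 650. -181.] [46. 47.] 88.9 ell [ 650. -179.] [41. 51.] 52
lantern_door 0.52 [283. 228.] rect [514.  61.] [22. 42.] 72.1 ell [513.  59.] [25. 40.] 72
canister 0.52 [371. 172.] rect [ 648. -178.] [40. 48.] 43.9 ell [ 648. -178.] [40. 49.] 55
cork_mat 0.62 [364. 179.] rect [ 653. -182.] [83. 79.] 88.9 ell [ 653. -182.] [80. 83.] 33
steel_plate 0.74 [311. 134.] rect [771. -19.] [60. 60.] 44.6 ell [770. -19.] [60. 60.] 162
steel_plate 0.57 [406. 245.] rect [ 453. -273.] [110. 114.] 20.4 ell [ 454. -274.] [126. 131.] 12
```

View pics/w7.png

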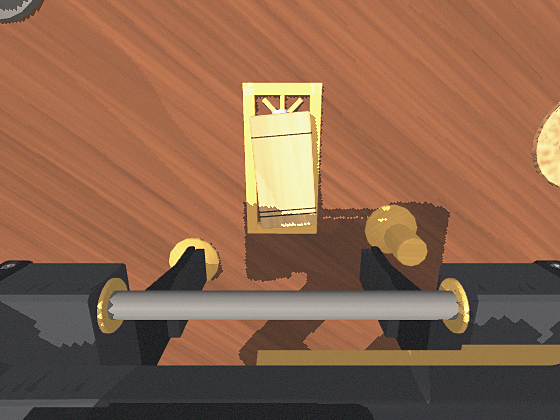

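The block is at (284,170), yaw 42°, centre about (0.481,0.007); the door beneath is at yaw 37.4°. Turning, then gripping the block.

```bash
python3 -m handwheel '[[1,0,0,0,0,0,-0.026],[1,0.16,0.025,0.2,0,0,0],[1,0.16,0.025,0.2,0,0,0],[1,0,0,0.2,0,0,0],[1,0,0,0.18,0,0,0],[1,0,0,0.08,0,0,0],[1,0,0,0,0,0,0]]' 25; python3 - <<'E'
from h import *
go([.481,.007,.014],42.1)
E
```

```text
t: 21.78
tool_pos: [0.4813, 0.0062, 0.0183]
orientation: [[0.743, 0.669, -0.001], [0.669, -0.743, 0.0], [-0.001, -0.001, -1.0]]
ft_force: [0.6, -0.3, 0.1]
gripper_width: 0.0868
grip_force: 0.0
pos [0.4813 0.0062 0.0183] yaw 42.0 shift [ 0.002 -0.007  0.036] turnz -0.0 t 21.77 F [ 0.6 -0.3  0.1] g 0.0868 0.0
```

```bash
python3 -m handwheel '[[1,0,0,0.02,0,0,0],[0,0,0,0,0,0,0],[0,0,0,0,0,0,0],[0,0,0,0,0,0,0],[0,0,0,0,0,0,0],[0,0,0,0,0,0,0],[0,0,0,0,0,0,0]]' 30; python3 - <<'E'
from h import *
go([.4535,-.277,.08])
E
```

```text
t: 22.65
tool_pos: [0.4817, 0.0064, 0.0164]
orientation: [[0.743, 0.669, -0.0], [0.669, -0.743, 0.0], [-0.0, -0.0, -1.0]]
ft_force: [-0.9, -0.0, 1.4]
gripper_width: 0.0452
grip_force: 30.0
pos [0.4817 0.0064 0.0164] yaw 42.0 shift [-1.755  1.597 -0.53 ] turnz None t 22.65 F [-0.9 -0.   1.4] g 0.0452 30.0
```

```bash
python3 -m handwheel '[[0,0,0,-0.12,0,0,0],[0,0,0,-0.25,0,0,0],[0,0,0,-0.25,0,0,0],[0,0,0,-0.2,0,0,0],[0,-0.14,0.13,0,0,0,0],[0,-0.18,0.16,0,0,0,0],[0,-0.18,0.16,0,0,0,0],[0,-0.18,0.16,0,0,0,0]]' 30; python3 -m handwheel '[[0,-0.18,0.16,0,0,0,0],[0,-0.18,0.16,0,0,0,0],[0,-0.18,0.16,0,0,0,0],[0,-0.18,0.16,0,0,0,0],[0,-0.18,0.16,0,0,0,0],[0,-0.15,0.16,0,0,0,0],[0,0,0,0,0,0,0]]' 30;  python3 - <<'E'
from h import *
go([.454,-.275,.021])
p=env.camera('wrist');save(p,'w8')
for n,z in dict(steel_plate=.012,lantern_door=.008).items():
  for r in env.outline_of(p,n): print(n,round(r['confidence'],2),np.round(r['position']),*fit(p,r['region'],z))
E
```

```text
t: 23.65
tool_pos: [0.4702, -0.1037, 0.1158]
orientation: [[0.743, 0.67, 0.001], [0.67, -0.743, -0.0], [0.0, 0.001, -1.0]]
ft_force: [-0.4, -0.5, -1.0]
gripper_width: 0.0457
grip_force: 30.0
t: 24.52
tool_pos: [0.4537, -0.2744, 0.1158]
orientation: [[0.744, 0.668, 0.001], [0.668, -0.744, -0.001], [-0.0, 0.001, -1.0]]
ft_force: [0.5, 0.1, -0.3]
gripper_width: 0.0459
grip_force: 30.0
pos [ 0.4537 -0.2744  0.1158] yaw 41.9 shift [-0.002  0.004  0.79 ] turnz None t 24.52 F [ 0.5  0.1 -0.3] g 0.0459 30.0
steel_plate 0.6 [280. 180.] rect [ 454. -274.] [111. 110.] 20.6 ell [ 455. -272.] [112. 130.] 101
lantern_door 0.81 [38. 14.] rect [440. -33.] [20. 50.] 42.1 ell [442. -35.] [20. 56.] 42
```

View pics/w8.png

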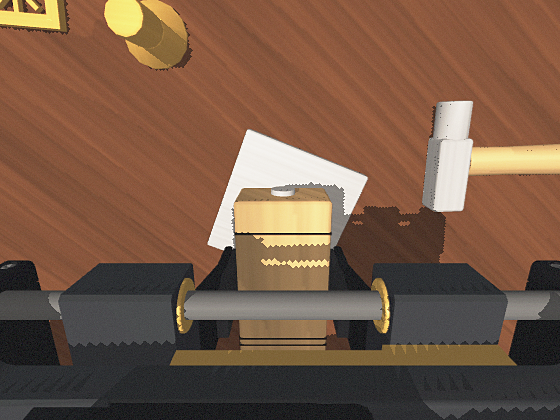

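The block is held over the plate (plate at (280,200), centre (0.454,−0.274) by the fit); the hammer at (447,160) is clear. Lowering.

```bash
python3 -m handwheel '[[0,0,0,0.2,0,0,0],[0,0,0,0.2,0,0,0],[0,0,0,0.2,0,0,0],[0,0,0,0.12,0,0,0],[0,0,0,0.04,0,0,0],[0,0,0,0,0,0,0],[0,0,0,0,0,0,0]]' 30
```

```text
t: 25.55
tool_pos: [0.4544, -0.2732, 0.0246]
orientation: [[0.743, 0.669, 0.001], [0.669, -0.743, -0.001], [0.0, 0.002, -1.0]]
ft_force: [0.5, 0.6, -0.6]
gripper_width: 0.0458
grip_force: 30.0
```

```bash
python3 -m handwheel '[[0,0,0,0.02,0,0,0],[0,0,0,0.01,0,0,0],[0,0,0,0,0,0,0],[0,0,0,0,0,0,0]]' 30
```

```text
t: 26.05
tool_pos: [0.4539, -0.2729, 0.0204]
orientation: [[0.743, 0.669, 0.0], [0.669, -0.743, -0.0], [0.0, 0.0, -1.0]]
ft_force: [-1.5, 1.3, 3.7]
gripper_width: 0.0462
grip_force: 30.0
```

```bash
python3 -m handwheel '[[0.6,0,0,0,0,0,0],[0.8,0,0,0,0,0,0],[1,0,0,0,0,0,0],[1,0,0,0,0,0,0],[1,0,0,-0.2,0,0,0],[1,0,0,-0.3,0,0,0],[1,0,0,-0.3,0,0,0],[1,0,0,0,0,0,0.026]]' 25;python3 -m handwheel '[[1,0.15,-0.18,0,0,0,0],[1,0.15,-0.22,0,0,0,0],[1,0.15,-0.22,0,0,0,0],[1,0.15,-0.22,0,0,0,0],[1,0.15,-0.22,0,0,0,0],[1,0.15,-0.22,0,0,0,0],[1,0.15,-0.22,0,0,0,0],[1,0.15,-0.2,0,0,0,0]]' 25; python3 - <<'E'
from h import *
go([.48,.01,.003],37.4)
p=env.camera('wrist');save(p,'w9')
for n,z in dict(lantern_door=.008).items():
  for r in env.outline_of(p,n): print(n,round(r['confidence'],2),np.round(r['position']),*fit(p,r['region'],z))
p=env.camera('top')
for n,z in dict(scribing_block=.042,steel_plate=.012,lantern_door=.008,finial=.08,rivet_board=.01).items():
  for r in env.outline_of(p,n): print(n,round(r['confidence'],2),np.round(r['position']),*fit(p,r['region'],z))
E
```

```text
t: 27.05
tool_pos: [0.4558, -0.2744, 0.1198]
orientation: [[0.796, 0.605, 0.005], [0.605, -0.796, -0.004], [0.002, 0.007, -1.0]]
ft_force: [-0.7, -0.0, 0.1]
gripper_width: 0.0866
grip_force: 0.0
t: 28.05
tool_pos: [0.4442, -0.0221, 0.116]
orientation: [[0.795, 0.607, 0.0], [0.607, -0.795, -0.0], [0.0, 0.0, -1.0]]
ft_force: [0.4, -0.0, 0.2]
gripper_width: 0.0872
grip_force: 0.0
pos [ 0.4442 -0.0221  0.116 ] yaw 37.3 shift [ 0.399 -0.032  0.942] turnz -0.0 t 28.05 F [ 0.4 -0.   0.2] g 0.0872 0.0
lantern_door 0.66 [281. 149.] rect [479.  11.] [129.  65.] 37.4 ell [479.  11.] [ 72. 160.] 128
scribing_block 0.65 [410. 246.] rect [ 451. -269.] [94. 54.] 43.2 ell [ 450. -270.] [ 58. 109.] 135
steel_plate 0.68 [395. 248.] rect [ 444. -243.] [108.  49.] 17.8 ell [ 444. -243.] [ 52. 117.] 108
steel_plate 0.65 [288. 230.] rect [513.  54.] [41. 73.] 75.0 ell [510.  51.] [39. 69.] 74
lantern_door 0.53 [290. 228.] rect [516.  52.] [37. 66.] 69.1 ell [514.  50.] [35. 61.] 70
finial 0.69 [301. 289.] rect [347.  19.] [26. 41.] 25.5 ell [348.  19.] [25. 41.] 31
finial 0.4 [198. 243.] rect [466. 271.] [33. 30.] 45.0 ell [465. 271.] [30. 33.] 170
rivet_board 0.91 [244. 174.] rect [657. 166.] [101. 171.] 82.7 ell [657. 166.] [111. 203.] 83
rivet_board 0.59 [364. 182.] rect [ 652. -182.] [82. 78.] 88.9 ell [ 652. -182.] [80. 82.] 175
rivet_board 0.28 [310. 136.] rect [770. -20.] [61. 60.] 88.9 ell [770. -19.] [61. 62.] 153
```

View pics/w9.png

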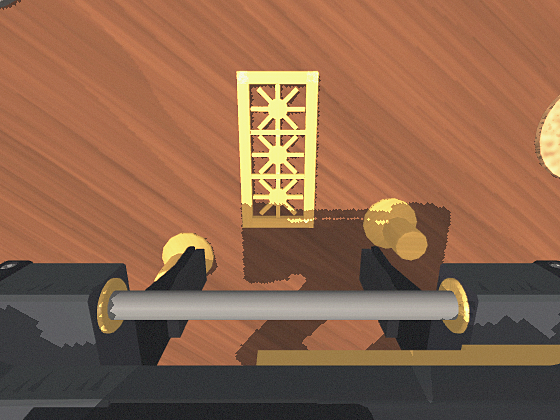

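The door lies free at (278,150), centre (0.479,0.011), yaw 37.4°. Going down on its long edges.

```bash
python3 -m handwheel '[[1,0.2,-0.022,0,0,0,0],[1,0.2,-0.022,0.1,0,0,0],[1,0,0,0.25,0,0,0],[1,0,0,0.25,0,0,0],[1,0,0,0.2,0,0,0],[1,0,0,0.1,0,0,0],[1,0,0,0,0,0,0],[1,0,0,0,0,0,0]]' 30
```

```text
t: 29.45
tool_pos: [0.4803, 0.0098, 0.0089]
orientation: [[0.795, 0.606, 0.002], [0.606, -0.795, -0.0], [0.001, 0.001, -1.0]]
ft_force: [-1.0, -0.7, 0.4]
gripper_width: 0.087
grip_force: 0.0
```

```bash
python3 -m handwheel '[[1,0,0,0.04,0,0,0],[1,0,0,0.01,0,0,0],[1,0,0,0,0,0,0],[0,0,0,0,0,0,0],[0,0,0,0,0,0,0],[0,0,0,0,0,0,0],[0,0,0,0,0,0,0],[0,0,0,0,0,0,0]]' 35; python3 - <<'E'
from h import *
go([.657,.165,.1],-7)
E
```

```text
t: 30.45
tool_pos: [0.4794, 0.0102, 0.002]
orientation: [[0.795, 0.607, 0.0], [0.607, -0.795, 0.0], [0.0, 0.0, -1.0]]
ft_force: [-0.7, 0.7, 0.6]
gripper_width: 0.0636
grip_force: 35.0
pos [0.4794 0.0102 0.002 ] yaw 37.3 shift [ 1.959 -0.128 -0.817] turnz 0.246 t 30.45 F [-0.7  0.7  0.6] g 0.0636 35.0
```

```bash
python3 -m handwheel '[[0,0,0,-0.08,0,0,0],[0,0,0,-0.17,0,0,0],[0,0,0,-0.2,0,0,0],[0,0,0,-0.2,0,0,0],[0,0.14,-0.01,0,0,0,0],[0,0.2,-0.015,0,0,0,0],[0,0.2,-0.015,0,0,0,0],[0,0.2,-0.015,0,0,0,0]]' 35; python3 -m handwheel '[[0,0.2,-0.015,0,0,0,0],[0,0.2,-0.015,0,0,0,0],[0,0.15,-0.01,0,0,0,0],[0,0,0,0,0,0,0.05],[0,0,0,0,0,0,0.05],[0,0,0,0,0,0,0.05],[0,0,0,0,0,0,0.05],[0,0,0,0,0,0,0.046]]' 35; python3 -m handwheel '[[0,0,0,0,0,0,0],[0,0,0,0,0,0,0]]'; python3 - <<'E'
from h import *
go([.657,.165,.012],-7)
p=env.camera('wrist');save(p,'w10')
for n,z in dict(rivet_board=.01).items():
  for r in env.outline_of(p,n): print(n,round(r['confidence'],2),np.round(r['position']),*fit(p,r['region'],z))
for r in env.outline_of(p,'lantern_door'): print(round(r['confidence'],2),np.round(r['position']),*fit(p,r['region'],env.read_state()['tool_pos'][2]+.006))
E
```

```text
t: 31.45
tool_pos: [0.5462, 0.0706, 0.0786]
orientation: [[0.795, 0.607, -0.002], [0.607, -0.795, 0.0], [-0.001, -0.001, -1.0]]
ft_force: [0.8, -0.8, -2.4]
gripper_width: 0.0632
grip_force: 35.0
t: 32.45
tool_pos: [0.595, 0.114, 0.0781]
orientation: [[0.992, -0.125, -0.002], [-0.125, -0.992, 0.0], [-0.002, 0.0, -1.0]]
ft_force: [-0.1, 0.1, -2.8]
gripper_width: 0.0636
grip_force: 35.0
t: 32.7
tool_pos: [0.5952, 0.1136, 0.079]
orientation: [[0.993, -0.118, -0.001], [-0.118, -0.993, 0.0], [-0.001, 0.0, -1.0]]
ft_force: [-0.3, 0.3, -2.4]
gripper_width: 0.0633
grip_force: 35.0
pos [0.5952 0.1136 0.079 ] yaw -6.8 shift [ 0.462 -0.486  0.558] turnz 0.001 t 32.7 F [-0.3  0.3 -2.4] g 0.0633 35.0
rivet_board 0.66 [191. 117.] rect [658. 163.] [100. 170.] 82.6 ell [675. 168.] [102. 196.] 71
0.74 [283. 229.] rect [622. 110.] [64. 78.] 83.2 ell [624. 109.] [75. 86.] 85
```

View pics/w10.png

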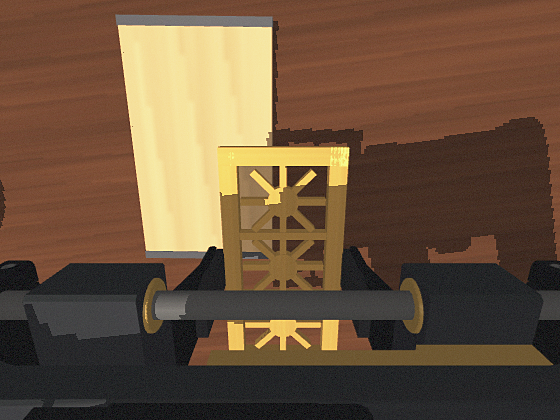

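The door is held level at (284,250), square to the board (200,135), whose centre is about (0.658,0.163). Moving over and lowering.

```bash
python3 -m handwheel '[[0,0.15,-0.16,0,0,0,0],[0,0.15,-0.16,0,0,0,0],[0,0.16,-0.16,0,0,0,0],[0,0,0,0.2,0,0,0],[0,0,0,0.2,0,0,0],[0,0,0,0.1,0,0,0],[0,0,0,0,0,0,0],[0,0,0,0,0,0,0]]' 35
```

```text
t: 33.85
tool_pos: [0.6582, 0.1637, 0.0212]
orientation: [[0.993, -0.121, 0.002], [-0.121, -0.993, 0.0], [0.002, -0.0, -1.0]]
ft_force: [-0.1, 0.6, -2.3]
gripper_width: 0.0635
grip_force: 35.0
```

```bash
python3 -m handwheel '[[0,0,0,0.04,0,0,0],[0,0,0,0.01,0,0,0],[0,0,0,0,0,0,0],[0,0,0,0,0,0,0]]' 35
```

```text
t: 34.35
tool_pos: [0.6573, 0.1637, 0.0141]
orientation: [[0.993, -0.121, 0.0], [-0.121, -0.993, 0.0], [0.0, -0.0, -1.0]]
ft_force: [-0.3, -1.0, -3.2]
gripper_width: 0.0632
grip_force: 35.0
```

```bash
python3 -m handwheel '[[0,0,0,0.01,0,0,0],[0,0,0,0.006,0,0,0],[0,0,0,0,0,0,0],[0,0,0,0,0,0,0]]' 35
```

```text
t: 34.85
tool_pos: [0.6573, 0.1636, 0.0121]
orientation: [[0.993, -0.121, 0.0], [-0.121, -0.993, 0.0], [0.0, -0.0, -1.0]]
ft_force: [-0.1, -0.8, -2.3]
gripper_width: 0.0635
grip_force: 35.0
```

```bash
python3 -m handwheel '[[0,0,0,0.006,0,0,0],[0,0,0,0,0,0,0],[0,0,0,0,0,0,0]]' 35
```

```text
t: 35.22
tool_pos: [0.6573, 0.1636, 0.0121]
orientation: [[0.993, -0.121, 0.0], [-0.121, -0.993, -0.0], [0.0, 0.0, -1.0]]
ft_force: [-4.6, -0.3, 5.3]
gripper_width: 0.0635
grip_force: 35.0
```

Contact. Releasing, lifting, and backing off to look.

```bash
python3 -m handwheel '[[0.8,0,0,0,0,0,0],[0.9,0,0,0,0,0,0],[1,0,0,0,0,0,0],[1,0,0,0,0,0,0],[1,0,0,-0.1,0,0,0],[1,0,0,-0.25,0,0,0],[1,0,0,-0.3,0,0,0],[1,0,0,-0.3,0,0,0]]' 35; python3 -m handwheel '[[1,-0.25,0.1,-0.2,0,0,0],[1,-0.3,0.1,-0.2,0,0,0],[1,-0.3,0.1,0,0,0,0],[1,-0.3,0.1,0,0,0,0],[1,-0.3,0,0,0,0,0],[1,0,0,0,0,0,0],[1,0,0,0,0,0,0]]'; python3 - <<'E'
from h import *
p=env.camera('wrist');save(p,'w11')
for n,z in dict(rivet_board=.01,lantern_door=.018,cork_mat=.006,canister=.046).items():
  for r in env.outline_of(p,n): print(n,round(r['confidence'],2),np.round(r['position']),*fit(p,r['region'],z))
p=env.camera('top');save(p,'t2')
E
```

```text
t: 36.22
tool_pos: [0.6574, 0.1637, 0.1274]
orientation: [[0.993, -0.121, 0.001], [-0.121, -0.993, 0.0], [0.001, -0.0, -1.0]]
ft_force: [-0.0, -0.5, 0.3]
gripper_width: 0.0868
grip_force: 0.0
t: 37.1
tool_pos: [0.4798, 0.1371, 0.1745]
orientation: [[0.993, -0.121, 0.003], [-0.121, -0.993, 0.0], [0.003, -0.001, -1.0]]
ft_force: [-0.1, -0.1, 0.5]
gripper_width: 0.0866
grip_force: 0.0
rivet_board 0.67 [236.  60.] rect [617. 168.] [101.  91.] 83.1 ell [622. 168.] [103. 115.] 80
rivet_board 0.44 [229.  38.] rect [628. 167.] [66. 70.] 83.0 ell [627. 167.] [76. 82.] 80
lantern_door 0.66 [232.  40.] rect [626. 166.] [64. 68.] 83.1 ell [625. 166.] [73. 80.] 84
cork_mat 0.32 [140. 233.] rect [453. 303.] [38. 58.] 15.0 ell [452. 300.] [35. 61.] 29
```

View pics/w11.png

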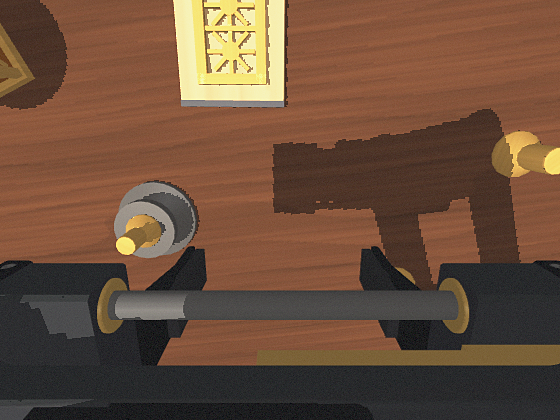

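View pics/t2.png

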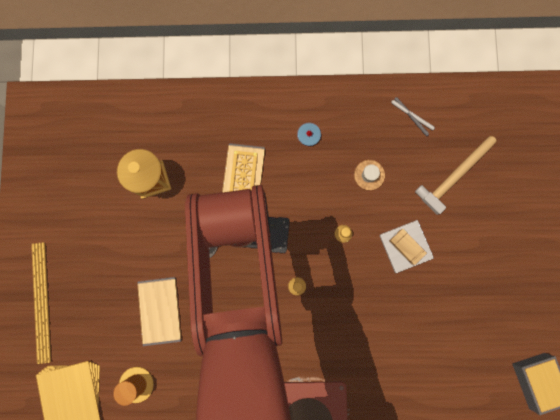

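The door lies square on the board: about 20 mm of board at the near end, as expected, and roughly centred sideways. The finial stands on the anvil (145,230). In the top view the canister (372,173) is on the mat and the block (407,246) is on the plate. The lantern and dish are unmoved.

```bash
python3 -c "
from station import env
print(env.sign_off())"
```

```text
the job is handed in; nothing more can be done
None
```

I moved the finial, canister, scribing block and door onto the anvil, mat, plate and board in that order and handed the job in after about 37 s of robot time; the last pictures showed all four in place, but the sign-off gave no verdict.

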